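# Stack the collared pots on the banding wheel

## Task

Clear the bench by stacking the three matching collared pots: nest the two that stand on the table into the one on the banding wheel, one inside the other, in either order. Leave all three upright and fully seated in a single stack on the wheel.

Things in the scene. Friction and masses are not known exactly. Their poses are not given: they have to be found in the camera images.
- pot_base_mid (a point): White round ceramic pot on the banding wheel, open upward, 84 mm tall. Lower part a cone, 38 mm wide at the foot, 48 mm at 44 mm up. From there to the rim a straight collar, 68 mm wide outside, 60 mm inside, with a flat shoulder beneath. Loose; about 170 g. Point on the axis, half-way up (42 mm below the rim); z up the axis, yaw is meaningless.
- pot_a_mid (a point): White collared pot upright on the table, same as the one on the wheel, 84 mm tall, 68 mm across the collar. Point on the axis, half-way up (42 mm under the rim); z up the axis. Nested, its shoulder rests on the rim of the pot below, 40 mm higher than that pot, and only its collar shows: hold it by the upper half of the collar so the fingers stay clear of the pot below.
- pot_b_mid (a point): White collared pot upright on the table, same as the one on the wheel, 84 mm tall, 68 mm across the collar. Point on the axis, half-way up (42 mm under the rim); z up the axis. Nests and is held just as the other one.
- wheel_top (a point): Banding wheel: low round grey metal turntable on the table, 124 mm across, 22 mm high, fixed, does not turn. Point: centre of its top face. The plain white beaker without a collar, the mug, bowl and saucer are not part of the job.

How it is judged:
At the end, for the whole second after the job is handed in: The wheel's pot still stands on the wheel within 35 mm of its centre; one other pot is nested in it and the third in that one: each within 12 mm of the axis of the pot below and 34 to 48 mm higher (40 when seated); all upright within 0.15 rad (((horizontal distance between pot_a_mid and pot_base_mid below 0.012 m and z of pot_a_mid in the frame of pot_base_mid between 0.034 and 0.048 m and horizontal distance between pot_b_mid and pot_a_mid below 0.012 m and z of pot_b_mid in the frame of pot_a_mid between 0.034 and 0.048 m) or (horizontal distance between pot_b_mid and pot_base_mid below 0.012 m and z of pot_b_mid in the frame of pot_base_mid between 0.034 and 0.048 m and horizontal distance between pot_a_mid and pot_b_mid below 0.012 m and z of pot_a_mid in the frame of pot_b_mid between 0.034 and 0.048 m)) and horizontal distance between pot_base_mid and wheel_top below 0.035 m and z of pot_base_mid in the frame of wheel_top between 0.034 and 0.05 m and angle between each of pot_a_mid, pot_b_mid, pot_base_mid's own z axis and vertical below 0.15 rad); the robot touches nothing.
It also fails if it takes over 66 s, if anything falls off the work surface, if the arm or the gripper's body presses on something with over 40 N, if the wrist force passes 120 N, or if a joint passes its speed limit or range.

## Robot

A 6-joint arm with a two-finger parallel gripper is mounted at the origin on the work surface. World frame = base frame: x ahead of the robot, y to its left, z up, the work surface at z = 0. Lengths are in m, angles in rad, forces in N, time in s.
With the tool pointing down it reaches from about 0.25 to 0.775 m from the base axis. Payload 4 kg.
Tool frame: the origin (TCP) lies at the very end of the fingers, on their centre line; the grasp point (between the pads) lies manip.hold_point_z behind it (manip.hold_point_z is the distance from the TCP to the grasp point, in m); z points along the fingers, y is the direction in which the jaws open and shut (so a half turn about z gives the same grasp; the last joint's range is limited). The gripper opens to 85 mm and grips with 20 to 120 N. Pads are 22 mm wide; open, the fingers measure 114 mm over their backs; the gripper's body (76 mm by 85 mm) begins 54 mm behind the grasp point. The pads swing forward as they close: fully open they stand 13 mm farther back than shut.
Start: joints at [1.135, 0.087, 1.371, -0, 1.684, -0.103], TCP at [0.18, 0.52, 0.231] pointing down, gripper open.
Joint ranges: [-3.1, 3.1], [-0.76, 2.03], [0.27, 2.55], [-1.08, 4.22], [0.17, 2.65], [-2.57, 2.57]. Speed limits (rad/s): [2.79, 2.79, 3.14, 3.14, 3.14, 3.14].

## Interface

Orientations are given as a rotation vector (axis times angle).
In Python, from plant import manip gives the robot as it stands.
- The arm moves only by the tool move_arm, never from a script. Its argument "deltas" is a list of rows, each an object of numbers: "x", "y", "z": the shift along the tool's x, y, z in cm; "wx", "wy", "wz": the turn, a rotation vector about the tool's x, y, z in rad; "gripper": the closure in counts, from 0 (fully open) to 255 (shut). In form: [{"x": .., "y": .., "z": .., "wx": .., "wy": .., "wz": .., "gripper": ..}, ...]. A call has 1 to 12 rows; each row is the pose to reach, as a shift and turn from the pose commanded when the call began, along the tool's axes at that moment; what a row does not reach only later rows make up. A row lasts 1/8 s, in which the tool goes at most 62.5 mm and 10.7 degrees, less where a joint would pass 70% of its speed; a pose out of reach is approached as far as the arm can. A call with a gripper value outside its range is refused whole. The fingers move at their own pace and stop on an object; "squeeze" is the grip in N (left out, the last holds). Time passes only in rows, so rows that repeat a pose let the fingers close. It gives the time, the measured TCP pose, the force and the opening at its end, in the units of the state.
- manip.get_obs(): the state, without advancing time (a new reading comes with each control period).
- manip.grab_frame(name): name is "side" or "top" or "wrist"; returns a dict with "frame" (400x640x3 uint8, red, green, blue), "mtx" (3x3 intrinsics, pixels), "k1" (the pictures are not rectified: a ray, as slopes to the right and down, at radius r is drawn at 1 + k1 r^2 times it, then the intrinsics apply), "rvec" (rotation vector, rad) and "tvec" (3), from world to camera coordinates, as OpenCV has them. Camera axes: x right, y down, z forward; pixel columns grow to the right and rows downward; lengths in m; the calibration is good to about 2 mm. A picture is of the moment at which its call begins. There is no depth.
- manip.finish_job(): hands the job in, once; it reports no verdict.
Trained networks look in a picture, given as the dict that the camera call returned (one of the last four; its "shot" number tells which), for a name from the list of things; names that differ only in an ending like _2 or _b are one class to them, and where a whole thing is asked for, a point or a joint stands for the part that bears it (a point fixed in the world has none). Each returns a list of dicts, best first, with "confidence" (0 to 1); they miss things now and then, are a little off and sometimes report something else, mostly with a low value. They report only what shows in the picture. A call takes as long as a camera call.
- manip.look_for(target, picture): "bbox" ([left, top, width, height] in pixels, round what is visible of it).
- manip.cut_out(target, picture): "pixels" (400x640 bool, what is visible of it) and "bbox" ([left, top, width, height] in pixels, round what is visible of it).
- manip.tip_of(target, picture): "centre" ([row, column] in pixels: a listed point, or the origin of a listed thing).
The state is a dict: "t": time; "qpos": joint angles; "dq": joint speeds; "effort": joint torques, N m; "tcp_pos": TCP position; "tcp_rot": TCP orientation; "contact_force": force on the tool from outside, world axes, zero at the start; "ft_torque": the same for the moment, N m; "width": finger opening in m.
Only numpy, scipy, OpenCV 4.12 (cv2) and the standard library are available. Lean on these libraries where they do the work, as an engineer would, in place of code of your own. Each camera call takes 0.05 s, during which the arm holds its last target. There are 200 camera calls.

## Working session

There is one attempt and no reset: what is moved stays moved. The work goes in short steps, Python scripts to look and compute and a tool call to move; the robot and the scene stay as the last step left them, time stands still between calls to the robot, and variables do not carry over. Pictures are saved under pics/ and viewed, about 8 in all and at most 12, crops included, and the job is handed in when it is done.

Besides the shell and the picture viewer there is one more tool, called as a command line: name --argument value ..., lists and objects as JSON in quotes. move_arm: Moves the arm, as the interface text tells. Its arguments: {"type":"object","properties":{"deltas":{"type":"array","items":{"type":"object","properties":{"x":{"type":"number"},"y":{"type":"number"},"z":{"type":"number"},"wx":{"type":"number"},"wy":{"type":"number"},"wz":{"type":"number"},"gripper":{"type":"number"}}}},"squeeze":{"type":"number"}},"required":["deltas"]}

```bash
mkdir -p pics; ls; cat > h.py <<'E'
import numpy as np, cv2
from plant import manip
def ray(c,row,col):
    K=np.array(c["mtx"]);k=c["k1"]
    d=np.array([(col-K[0,2])/K[0,0],(row-K[1,2])/K[1,1]]);u=d.copy()
    for _ in range(30): u=d/(1+k*(u@u))
    R=cv2.Rodrigues(np.array(c["rvec"],float))[0];t=np.array(c["tvec"],float).ravel()
    return -R.T@t, R.T@np.array([u[0],u[1],1.])
def atz(c,row,col,z):
    o,d=ray(c,row,col);return o+d*(z-o[2])/d[2]
def proj(c,P):
    R=cv2.Rodrigues(np.array(c["rvec"],float))[0];p=R@np.array(P,float)+np.array(c["tvec"],float).ravel()
    u=p[:2]/p[2];u=u*(1+c["k1"]*(u@u));K=np.array(c["mtx"]);return np.array([K[1,1]*u[1]+K[1,2],K[0,0]*u[0]+K[0,2]])
def save(c,n): cv2.imwrite("pics/"+n,cv2.cvtColor(c["frame"],cv2.COLOR_RGB2BGR))
E
python3 - <<'E'
from h import *
np.set_printoptions(precision=4,suppress=True)
o=manip.get_obs();print(o["t"],o["tcp_pos"],o["tcp_rot"],o["width"],manip.hold_point_z)
ims=[]
for n in("side","top"):
    c=manip.grab_frame(n);save(c,n+"0.png");ims.append(c["frame"])
    print(n,"cam",ray(c,200,320)[0])
    for tg in("pot_base_mid","pot_a_mid","wheel_top"):
        for d in manip.tip_of(tg,c):
            r,cc=d["centre"];print(" tip",tg,round(d["confidence"],2),np.array(d["centre"]),[atz(c,r,cc,z)[:2] for z in (0.022,.042,.064)])
        for d in manip.look_for(tg,c): print(" box",tg,round(d["confidence"],2),np.array(d["bbox"]))
cv2.imwrite("pics/both.png",cv2.cvtColor(cv2.resize(np.vstack(ims),(480*1,600)),cv2.COLOR_RGB2BGR))
E
```

```text
pics
0.0 [0.1795 0.5194 0.2301] [-0.5203 -3.0976  0.0034] 0.08590794484607402 0.0187
side cam [ 0.2124 -0.4947  0.6631]
 tip pot_base_mid 0.63 [205.4 354. ] [array([ 0.6402, -0.0249]), array([ 0.6268, -0.0396]), array([ 0.6121, -0.0557])]
 box pot_base_mid 0.64 [340.9 184.4  30.3  45.6]
 tip pot_a_mid 0.96 [135.4 252.2] [array([0.5666, 0.3512]), array([0.5556, 0.3248]), array([0.5434, 0.2957])]
 box pot_a_mid 0.87 [236.9 118.8  27.7  36.3]
 tip wheel_top 0.58 [229.2 353.9] [array([ 0.5953, -0.083 ]), array([ 0.5833, -0.0959]), array([ 0.5702, -0.11  ])]
 box wheel_top 0.69 [328.5 210.6  54.3  38.5]
 box wheel_top 0.44 [340.9 187.7  29.2  44. ]
top cam [ 0.423  -0.0176  0.9671]
 tip pot_base_mid 0.64 [167.6 341.8] [array([ 0.6105, -0.0678]), array([ 0.6065, -0.0667]), array([ 0.6021, -0.0655])]
 box pot_base_mid 0.82 [323.5 147.   35.4  34.3]
 tip pot_a_mid 0.56 [191.7 176.1] [array([0.5509, 0.3243]), array([0.5482, 0.317 ]), array([0.5452, 0.3091])]
 box pot_a_mid 0.66 [152.6 176.4  36.9  28. ]
 tip wheel_top 0.75 [172.1 347.1] [array([ 0.5996, -0.0803]), array([ 0.5959, -0.079 ]), array([ 0.5918, -0.0776])]
 box wheel_top 0.82 [320.2 147.8  51.3  50.7]
```

View pics/side0.png

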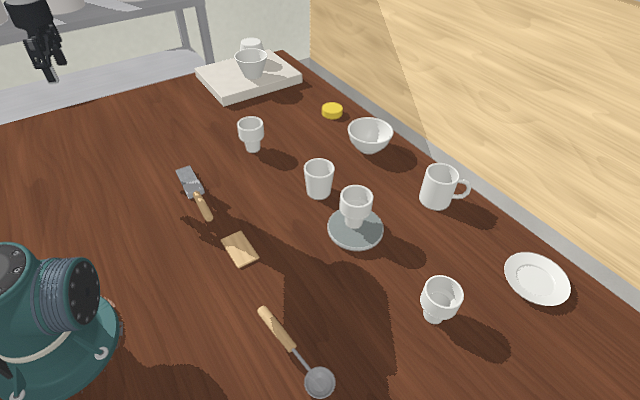

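View pics/top0.png

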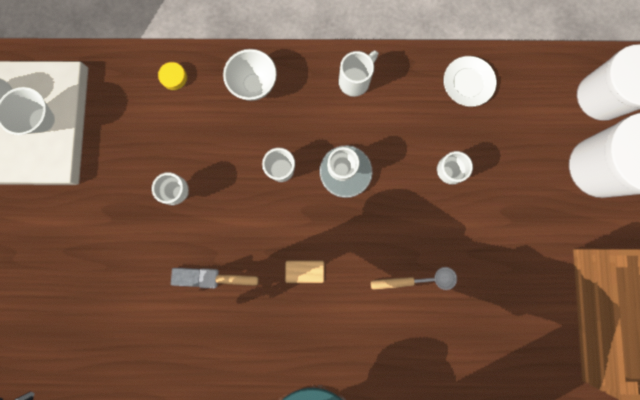

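Side view: pot A at (250,133), base on the wheel at (356,205), pot B at (441,300), and the beaker at (319,178). In the top view they are at (170,188), (343,163), (455,167) and (278,165). Next I fit pot silhouettes in both views.

```bash
cat >> h.py <<'E'
from scipy.optimize import minimize
a=np.linspace(0,2*np.pi,48,endpoint=False)
def pot(x,y,z0):
    return [np.c_[x+r*np.cos(a),y+r*np.sin(a),np.full(48,z0+z)] for r,z in((.019,0),(.024,.044),(.034,.044),(.034,.084))]
def sil(c,x,y,z0,s=4):
    L=[np.array([proj(c,p)[::-1] for p in ring]) for ring in pot(x,y,z0)]
    m=np.zeros((400*s,640*s),np.uint8)
    for i,j in((0,1),(2,3)):
        h=cv2.convexHull((np.vstack([L[i],L[j]])*s+s/2).astype(np.float32)).round().astype(np.int32);cv2.fillPoly(m,[h],1)
    return cv2.resize(m.astype(np.float32),(640,400),interpolation=cv2.INTER_AREA)
def fit(pairs,x0,z0):
    f=lambda p:sum(np.abs(sil(c,p[0],p[1],z0,2)-m).sum()/max(m.sum(),1) for c,m in pairs)
    r=minimize(f,x0,method="Nelder-Mead",options=dict(initial_simplex=np.array(x0)+np.array([[0,0],[.01,0],[0,.01]]),xatol=2e-4,fatol=1e-4))
    return r.x,r.fun
E
cat > fit1.py <<'E'
from h import *
np.set_printoptions(precision=4,suppress=True)
S=manip.grab_frame("side");T=manip.grab_frame("top")
ms={}
for n,c in(("S",S),("T",T)):
    ms[n]=manip.cut_out("pot_a_mid",c)+manip.cut_out("pot_base_mid",c)
    w=manip.cut_out("wheel_top",c)
    for d in w: print(n,"wheel",d["confidence"],d["bbox"])
def pick(n,row,col):
    for d in sorted(ms[n],key=lambda d:-d["confidence"]):
        l,t,w,h=d["bbox"]
        if l<=col<=l+w and t<=row<=t+h and w<60: return d["pixels"].astype(np.float32)
for nm,s,t,z0 in(("A",(133,250),(188,170),0),("base",(200,356),(163,343),.022),("B",(298,441),(167,455),0)):
    x0=atz(T,t[0],t[1],z0+.084)[:2]
    ps=[(c,m) for c,m in((S,pick("S",*s)),(T,pick("T",*t))) if m is not None]
    print(nm,x0,fit(ps,x0,z0),[fit([p],x0,z0) for p in ps])
E
python3 fit1.py
```

```text
S wheel 0.96 [326.2, 212.3, 59.8, 38.3]
T wheel 0.78 [323.0, 147.3, 51.6, 49.1]
A [0.5507 0.3158] (array([0.5519, 0.3233]), np.float64(0.24230557680130005)) [(array([0.5533, 0.3271]), np.float64(0.15998487174510956)), (array([0.5519, 0.3244]), np.float64(0.07882623374462128))]
base [ 0.604  -0.0659] (array([ 0.6072, -0.0652]), np.float64(0.11922361701726913)) [(array([ 0.608 , -0.0643]), np.float64(0.038005273789167404)), (array([ 0.6059, -0.0654]), np.float64(0.07227784395217896))]
B [ 0.6006 -0.3167] (array([ 0.6006, -0.3167]), np.float64(0.0)) []
```

move_arm --deltas '[{"x": -6, "y": -1}, {"x": -12, "y": -2}, {"x": -18, "y": -3}, {"x": -24, "y": -4}, {"x": -30, "y": -5}, {"x": -36, "y": -6}, {"x": -41.6, "y": -6.3}, {"x": -41.6, "y": -6.3}, {"x": -41.6, "y": -6.3}, {"x": -41.6, "y": -6.3}]' --squeeze 40

```text
$.deltas[0]: bad value
```

```bash
cat > w.py <<'E'
from h import *
import sys
np.set_printoptions(precision=4,suppress=True)
o=manip.get_obs();R=cv2.Rodrigues(np.array(o["tcp_rot"]))[0];print(o["t"],o["tcp_pos"],o["width"],o["contact_force"]);print(R)
c=manip.grab_frame("wrist");save(c,sys.argv[1]+".png");print("cam",ray(c,200,320))
for x,y,z in((.552,.3235,.084),(.6072,-.0652,.106)): print(proj(c,(x,y,z)))
for d in manip.cut_out("pot_a_mid",c)+manip.cut_out("pot_base_mid",c): print(d["confidence"],d["bbox"])
E
python3 w.py w1
```

```text
1.1 [0.1797 0.5199 0.2314] 0.08545566352151916 [ 0.1895  0.2839 -0.3185]
[[-0.9451  0.3267  0.0001]
 [ 0.3267  0.9451  0.0001]
 [-0.      0.0002 -1.    ]]
cam (array([0.1013, 0.5481, 0.3741]), array([ 0.3081, -0.1188, -0.944 ]))
[479.2281 275.6269]
[536.749   70.8627]
```

View pics/w1.png

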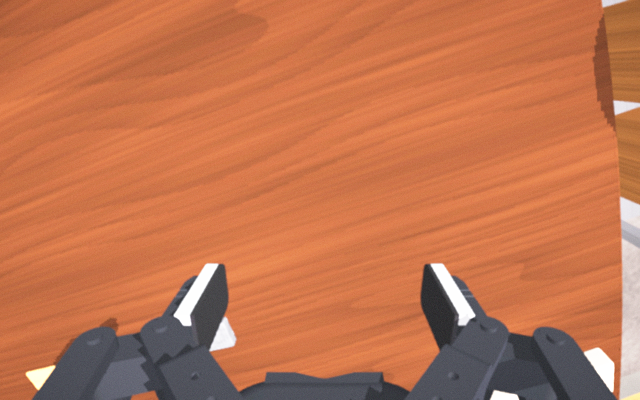

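The move was refused, so this frame is still the start pose: bare table, with the fingers at (215,300) and (435,300). I'll send rows with every field filled in.

move_arm --deltas '[{"x": -6, "y": -1, "z": 0, "wx": 0, "wy": 0, "wz": 0, "gripper": 0}, {"x": -12, "y": -2, "z": 0, "wx": 0, "wy": 0, "wz": 0, "gripper": 0}, {"x": -18, "y": -3, "z": 0, "wx": 0, "wy": 0, "wz": 0, "gripper": 0}, {"x": -24, "y": -4, "z": 0, "wx": 0, "wy": 0, "wz": 0, "gripper": 0}, {"x": -30, "y": -5, "z": 0, "wx": 0, "wy": 0, "wz": 0, "gripper": 0}, {"x": -36, "y": -6, "z": 0, "wx": 0, "wy": 0, "wz": 0, "gripper": 0}, {"x": -41.6, "y": -6.3, "z": 0, "wx": 0, "wy": 0, "wz": 0, "gripper": 0}, {"x": -41.6, "y": -6.3, "z": 0, "wx": 0, "wy": 0, "wz": 0, "gripper": 0}, {"x": -41.6, "y": -6.3, "z": 0, "wx": 0, "wy": 0, "wz": 0, "gripper": 0}, {"x": -41.6, "y": -6.3, "z": 0, "wx": 0, "wy": 0, "wz": 0, "gripper": 0}]' --squeeze 40

```text
t: 2.5
tcp_pos: [0.5511, 0.3254, 0.2318]
tcp_rot: [0.518, 3.099, 0.001]
contact_force: [-0.4, 0.1, -0.1]
width: 0.0854
```

```bash
python3 w.py w2
```

```text
2.5 [0.5511 0.3254 0.2318] 0.08544711771710073 [-0.3717  0.0515 -0.0643]
[[-0.9457  0.325   0.0002]
 [ 0.325   0.9457  0.0006]
 [-0.      0.0006 -1.    ]]
cam (array([0.4727, 0.3534, 0.3746]), array([ 0.3085, -0.1177, -0.944 ]))
[181.8697 321.0164]
[346.1148   1.4579]
0.82 [282.3, 137.0, 79.0, 76.1]
0.58 [0.0, 290.8, 66.5, 78.4]
```

View pics/w2.png

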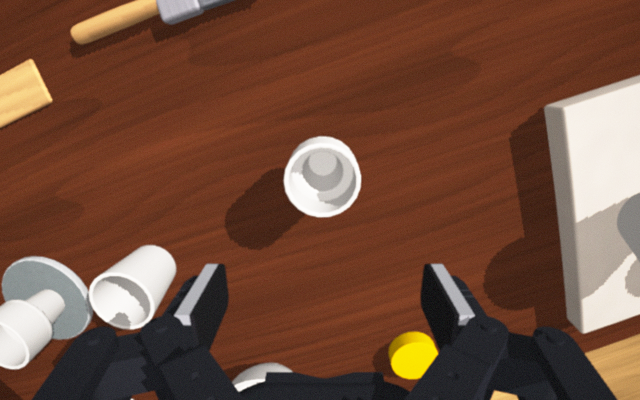

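Wrist view: pot A's rim is centred at about (322,176). My estimate predicted (321,182), so it is within a few mm. I'll fit in the wrist frame.

```bash
cat > wf.py <<'E'
from h import *
import sys
np.set_printoptions(precision=4,suppress=True)
x,y,z0=map(float,sys.argv[1:4]);o=manip.get_obs();R=cv2.Rodrigues(np.array(o["tcp_rot"]))[0]
c=manip.grab_frame("wrist");save(c,sys.argv[4]+".png")
L,Tp,Rr=None,None,None
p=proj(c,(x,y,z0+.042));print("pred",p)
for d in sorted(manip.cut_out("pot_a_mid",c)+manip.cut_out("pot_base_mid",c),key=lambda d:-d["confidence"]):
    l,t,w,h=d["bbox"]
    if abs(l+w/2-p[1])<40 and abs(t+h/2-p[0])<40:
        q,f=fit([(c,d["pixels"].astype(np.float32))],(x,y),z0)
        e=R.T@np.array([q[0]-o["tcp_pos"][0],q[1]-o["tcp_pos"][1],0])*100
        print(d["confidence"],d["bbox"],"fit",q,f,"tool-frame cm from TCP",e)
print(o["t"],o["tcp_pos"])
E
python3 wf.py .552 .3235 0 w3
```

```text
pred [169.7784 321.3262]
0.95 [284.4, 139.4, 75.0, 74.1] fit [0.552 0.324] 0.04894067719578743 tool-frame cm from TCP [-0.1094 -0.1027 -0.    ]
2.65 [0.5513 0.3253 0.232 ]
```

move_arm --deltas '[{"x": -0.1, "y": -0.1, "z": 4, "wx": 0, "wy": 0, "wz": 0, "gripper": 0}, {"x": -0.1, "y": -0.1, "z": 8, "wx": 0, "wy": 0, "wz": 0, "gripper": 0}, {"x": -0.1, "y": -0.1, "z": 11, "wx": 0, "wy": 0, "wz": 0, "gripper": 0}, {"x": -0.1, "y": -0.1, "z": 13.5, "wx": 0, "wy": 0, "wz": 0, "gripper": 0}, {"x": -0.1, "y": -0.1, "z": 15.5, "wx": 0, "wy": 0, "wz": 0, "gripper": 0}, {"x": -0.1, "y": -0.1, "z": 17.2, "wx": 0, "wy": 0, "wz": 0, "gripper": 0}, {"x": -0.1, "y": -0.1, "z": 18.2, "wx": 0, "wy": 0, "wz": 0, "gripper": 0}, {"x": -0.1, "y": -0.1, "z": 18.2, "wx": 0, "wy": 0, "wz": 0, "gripper": 0}, {"x": -0.1, "y": -0.1, "z": 18.2, "wx": 0, "wy": 0, "wz": 0, "gripper": 0}]'

```text
t: 3.92
tcp_pos: [0.5536, 0.3234, 0.0504]
tcp_rot: [0.52, 3.097, 0.002]
contact_force: [-0.1, 0.1, 0.2]
width: 0.0854
```

```bash
python3 - <<'E'
from h import *
s=manip.grab_frame("side")["frame"];w=manip.grab_frame("wrist")["frame"]
a=cv2.resize(s[60:180,170:330],(533,400),interpolation=cv2.INTER_CUBIC);b=cv2.resize(w[:, 140:520],(267,281))
v=np.zeros((400,800,3),np.uint8);v[:,:533]=a;v[:281,533:]=b
cv2.imwrite("pics/g1.png",v[:,:,::-1])
E
```

```text
(no output)
```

View pics/g1.png

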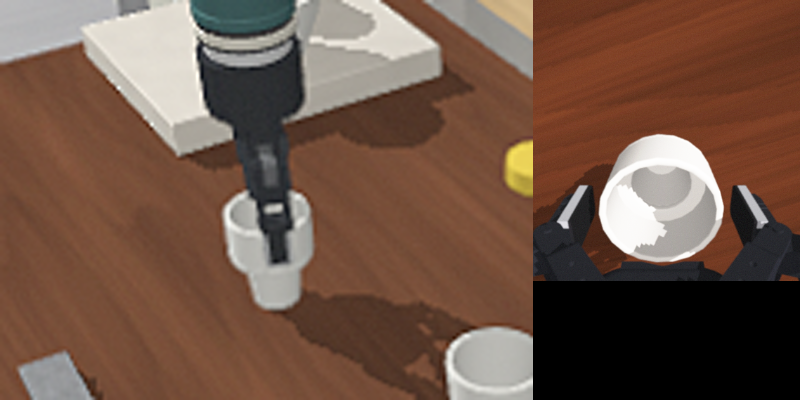

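The wrist crop shows the collar centred between the pads. In the side crop the open fingertips reach about z 0.063, so I go 6 mm lower and close.

move_arm --deltas '[{"x": 0.15, "y": 0, "z": 0.6, "wx": 0, "wy": 0, "wz": 0, "gripper": 0}, {"x": 0.15, "y": 0, "z": 0.6, "wx": 0, "wy": 0, "wz": 0, "gripper": 255}, {"x": 0.15, "y": 0, "z": 0.6, "wx": 0, "wy": 0, "wz": 0, "gripper": 255}, {"x": 0.15, "y": 0, "z": 0.6, "wx": 0, "wy": 0, "wz": 0, "gripper": 255}, {"x": 0.15, "y": 0, "z": 0.6, "wx": 0, "wy": 0, "wz": 0, "gripper": 255}, {"x": 0.15, "y": 0, "z": 0.6, "wx": 0, "wy": 0, "wz": 0, "gripper": 255}, {"x": 0.15, "y": 0, "z": 0.6, "wx": 0, "wy": 0, "wz": 0, "gripper": 255}, {"x": 0.15, "y": 0, "z": 0.6, "wx": 0, "wy": 0, "wz": 0, "gripper": 255}]' --squeeze 30

```text
t: 5.03
tcp_pos: [0.5514, 0.3236, 0.0431]
tcp_rot: [-0.52, -3.098, 0.0]
contact_force: [0.1, -0.9, -1.1]
width: 0.0682
```

move_arm --deltas '[{"x": 0, "y": 0, "z": -2, "wx": 0, "wy": 0, "wz": 0, "gripper": 255}, {"x": 0, "y": 0, "z": -6, "wx": 0, "wy": 0, "wz": 0, "gripper": 255}, {"x": 0, "y": 0, "z": -11, "wx": 0, "wy": 0, "wz": 0, "gripper": 255}, {"x": -2, "y": -2, "z": -16, "wx": 0, "wy": 0, "wz": 0, "gripper": 255}, {"x": -5, "y": -6, "z": -17, "wx": 0, "wy": 0, "wz": 0, "gripper": 255}, {"x": -8, "y": -10, "z": -17, "wx": 0, "wy": 0, "wz": 0, "gripper": 255}, {"x": -11, "y": -14, "z": -17, "wx": 0, "wy": 0, "wz": 0, "gripper": 255}, {"x": -14, "y": -18, "z": -17, "wx": 0, "wy": 0, "wz": 0, "gripper": 255}, {"x": -17, "y": -21, "z": -17, "wx": 0, "wy": 0, "wz": 0, "gripper": 255}, {"x": -18, "y": -21.9, "z": -17, "wx": 0, "wy": 0, "wz": 0, "gripper": 255}, {"x": -18, "y": -21.9, "z": -17, "wx": 0, "wy": 0, "wz": 0, "gripper": 255}, {"x": -18, "y": -21.9, "z": -17, "wx": 0, "wy": 0, "wz": 0, "gripper": 255}]'

```text
t: 6.52
tcp_pos: [0.6497, 0.0593, 0.2139]
tcp_rot: [0.518, 3.098, 0.001]
contact_force: [0.1, 0.5, -1.7]
width: 0.0684
```

```bash
python3 wf.py .607 -.065 .022 w4; python3 - <<'E'
from h import *
T=manip.grab_frame("top");S=manip.grab_frame("side")
w=cv2.imread("pics/w4.png");v=np.zeros((500,800,3),np.uint8);v[:250,:400]=cv2.resize(w,(400,250))
v[:250,400:]=cv2.resize(S["frame"][50:275,170:530],(400,250))[:,:,::-1]; v[250:,:400]=cv2.resize(T["frame"],(400,250))[:,:,::-1]
b=S["frame"][230:350,380:500];v[250:,400:650]=cv2.resize(b,(250,250))[:,:,::-1]
cv2.imwrite("pics/m1.png",v)
E
```

```text
pred [179.9959 176.0299]
0.88 [110.9, 143.4, 100.6, 88.5] fit [ 0.6057 -0.0654] 0.05728466808795929 tool-frame cm from TCP [  0.105  -13.2162  -0.0122]
6.525 [0.6497 0.0593 0.2139]
```

View pics/m1.png

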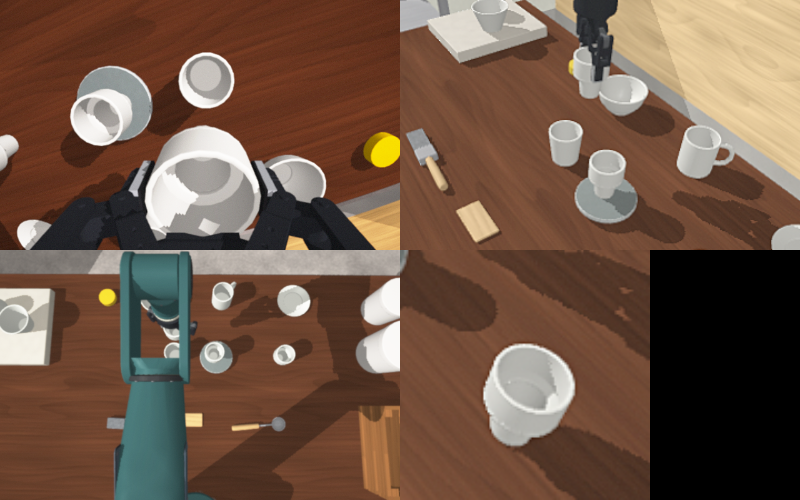

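The frames show A held level, base on the wheel with its rim at (100,117) in the wrist quadrant, and the beaker well below the path. The wrist fit puts base at (0.606,-0.065), which agrees with the top camera. Now I move over it and descend.

move_arm --deltas '[{"x": 0, "y": -4, "z": 0, "wx": 0, "wy": 0, "wz": 0, "gripper": 255}, {"x": 0.1, "y": -8, "z": 0, "wx": 0, "wy": 0, "wz": 0, "gripper": 255}, {"x": 0.1, "y": -11.5, "z": 0, "wx": 0, "wy": 0, "wz": 0, "gripper": 255}, {"x": 0.1, "y": -13.2, "z": 0, "wx": 0, "wy": 0, "wz": 0, "gripper": 255}, {"x": 0.1, "y": -13.2, "z": 0, "wx": 0, "wy": 0, "wz": 0, "gripper": 255}, {"x": 0.1, "y": -13.2, "z": 0, "wx": 0, "wy": 0, "wz": 0, "gripper": 255}, {"x": 0.1, "y": -13.2, "z": 2.5, "wx": 0, "wy": 0, "wz": 0, "gripper": 255}, {"x": 0.1, "y": -13.2, "z": 4, "wx": 0, "wy": 0, "wz": 0, "gripper": 255}, {"x": 0.1, "y": -13.2, "z": 4.5, "wx": 0, "wy": 0, "wz": 0, "gripper": 255}, {"x": 0.1, "y": -13.2, "z": 4.5, "wx": 0, "wy": 0, "wz": 0, "gripper": 255}, {"x": 0.1, "y": -13.2, "z": 4.5, "wx": 0, "wy": 0, "wz": 0, "gripper": 255}]'

```text
t: 8.15
tcp_pos: [0.6066, -0.0666, 0.1694]
tcp_rot: [0.52, 3.096, 0.0]
contact_force: [-0.2, -0.7, -1.6]
width: 0.0684
```

```bash
python3 - <<'E'
from h import *
s=manip.grab_frame("side")["frame"];w=manip.grab_frame("wrist");o=manip.get_obs()
np.set_printoptions(precision=4,suppress=True);print(o["tcp_pos"],o["contact_force"])
a=cv2.resize(s[120:270,270:430],(427,400),interpolation=cv2.INTER_CUBIC);b=cv2.resize(w["frame"][:, 140:520],(373,393))
v=np.zeros((400,800,3),np.uint8);v[:,:427]=a;v[:393,427:]=b
cv2.imwrite("pics/g2.png",v[:,:,::-1])
E
```

```text
[ 0.6065 -0.0667  0.1694] [-0.9408  0.5648 -1.5176]
```

View pics/g2.png

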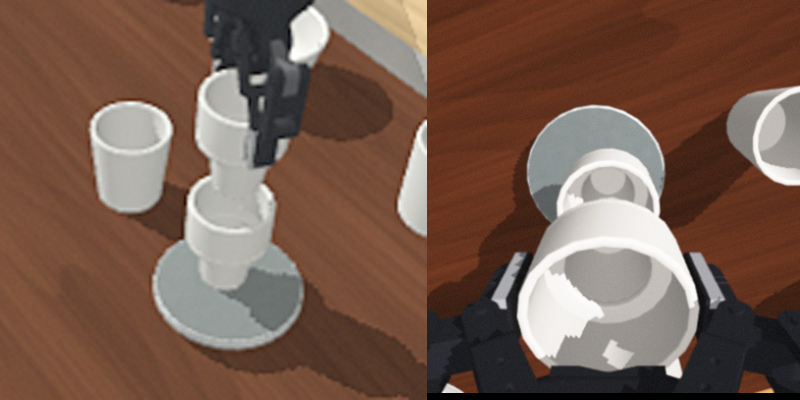

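Held pot A is centred over base in both crops, with its foot about 2 cm above base's rim. Lowering now.

move_arm --deltas '[{"x": 0, "y": 0.1, "z": 1, "wx": 0, "wy": 0, "wz": 0, "gripper": 255}, {"x": 0, "y": 0.1, "z": 2, "wx": 0, "wy": 0, "wz": 0, "gripper": 255}, {"x": 0, "y": 0.1, "z": 3, "wx": 0, "wy": 0, "wz": 0, "gripper": 255}, {"x": 0, "y": 0.1, "z": 4, "wx": 0, "wy": 0, "wz": 0, "gripper": 255}, {"x": 0, "y": 0.1, "z": 5, "wx": 0, "wy": 0, "wz": 0, "gripper": 255}, {"x": 0, "y": 0.1, "z": 5.7, "wx": 0, "wy": 0, "wz": 0, "gripper": 255}, {"x": 0, "y": 0.1, "z": 6.1, "wx": 0, "wy": 0, "wz": 0, "gripper": 255}, {"x": 0, "y": 0.1, "z": 6.3, "wx": 0, "wy": 0, "wz": 0, "gripper": 255}, {"x": 0, "y": 0.1, "z": 6.3, "wx": 0, "wy": 0, "wz": 0, "gripper": 255}, {"x": 0, "y": 0.1, "z": 6.3, "wx": 0, "wy": 0, "wz": 0, "gripper": 255}]'

```text
t: 9.5
tcp_pos: [0.6065, -0.066, 0.1063]
tcp_rot: [0.52, 3.097, -0.001]
contact_force: [-2.6, -1.4, 4.5]
width: 0.0681
```

move_arm --deltas '[{"x": 0, "y": 0, "z": 0, "wx": 0, "wy": 0, "wz": 0, "gripper": 0}, {"x": 0, "y": 0, "z": 0, "wx": 0, "wy": 0, "wz": 0, "gripper": 0}, {"x": 0, "y": 0, "z": 0, "wx": 0, "wy": 0, "wz": 0, "gripper": 0}, {"x": 0, "y": 0, "z": 0, "wx": 0, "wy": 0, "wz": 0, "gripper": 0}, {"x": 0, "y": 0, "z": -1.5, "wx": 0, "wy": 0, "wz": 0, "gripper": 0}, {"x": 0, "y": 0, "z": -4, "wx": 0, "wy": 0, "wz": 0, "gripper": 0}, {"x": 0, "y": 0, "z": -8, "wx": 0, "wy": 0, "wz": 0, "gripper": 0}, {"x": -1, "y": -3, "z": -12.4, "wx": 0, "wy": 0, "wz": 0, "gripper": 0}, {"x": -2.5, "y": -8, "z": -12.4, "wx": 0, "wy": 0, "wz": 0, "gripper": 0}, {"x": -4, "y": -13, "z": -12.4, "wx": 0, "wy": 0, "wz": 0, "gripper": 0}, {"x": -6, "y": -18, "z": -12.4, "wx": 0, "wy": 0, "wz": 0, "gripper": 0}, {"x": -7.6, "y": -23, "z": -12.4, "wx": 0, "wy": 0, "wz": 0, "gripper": 0}]'

```text
t: 11.0
tcp_pos: [0.6032, -0.3096, 0.2308]
tcp_rot: [0.52, 3.096, -0.001]
contact_force: [-0.5, 0.3, -0.2]
width: 0.0851
```

move_arm --deltas '[{"x": 0, "y": -0.9, "z": 0, "wx": 0, "wy": 0, "wz": 0, "gripper": 0}, {"x": 0, "y": -0.9, "z": 0, "wx": 0, "wy": 0, "wz": 0, "gripper": 0}, {"x": 0, "y": -0.9, "z": 0, "wx": 0, "wy": 0, "wz": 0, "gripper": 0}]'

```text
t: 11.38
tcp_pos: [0.6005, -0.3148, 0.2301]
tcp_rot: [0.517, 3.098, 0.001]
contact_force: [-0.4, -0.2, -0.2]
width: 0.085
```

```bash
python3 wf.py .6006 -.3167 0 w5; python3 - <<'E'
from h import *
S=manip.grab_frame("side");w=cv2.imread("pics/w5.png");v=np.zeros((400,800,3),np.uint8);v[:250,:400]=cv2.resize(w,(400,250))
v[:400,400:]=cv2.resize(S["frame"][130:270,280:420],(400,400))[:,:,::-1]
cv2.imwrite("pics/m2.png",v)
E
```

```text
pred [169.6097 321.0718]
11.375 [ 0.6005 -0.3148  0.2301]
```

View pics/m2.png

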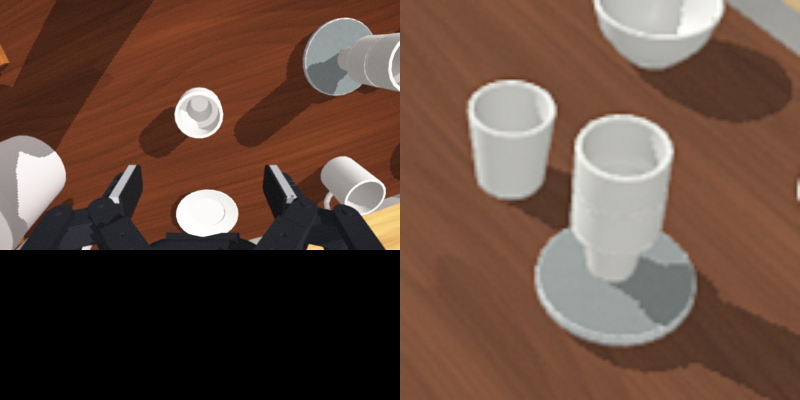

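A is nested flush in base (right crop). Pot B is in the wrist frame at about (318,180). The network missed it, so I use a brightness mask there.

```bash
python3 wf.py .6006 -.3167 0 w6; python3 - <<'E'
from h import *
np.set_printoptions(precision=4,suppress=True)
c=manip.grab_frame("wrist");hsv=cv2.cvtColor(c["frame"],cv2.COLOR_RGB2HSV)
m=((hsv[...,1]<60)&(hsv[...,2]>90)).astype(np.uint8)
n,l,s,ce=cv2.connectedComponentsWithStats(m);k=l[175,285:355];k=np.bincount(k[k>0]).argmax();print(s[k],ce[k])
mm=(l==k).astype(np.uint8);h=cv2.convexHull(cv2.findContours(mm,0,2)[0][0]);cv2.fillPoly(mm,[h],1)
q,f=fit([(c,mm.astype(np.float32))],(.6006,-.3167),0);o=manip.get_obs();R=cv2.Rodrigues(np.array(o["tcp_rot"]))[0]
print(q,f,R.T@np.r_[q-o["tcp_pos"][:2],0]*100,o["tcp_pos"])
E
```

```text
pred [169.7627 321.3403]
11.575 [ 0.6005 -0.3151  0.2298]
[ 280  140   78   82 4993] [318.8788 181.0975]
[ 0.6027 -0.3206] 0.014956418424844742 [-0.3918 -0.3616  0.    ] [ 0.6002 -0.3159  0.2294]
```

move_arm --deltas '[{"x": -0.4, "y": -0.4, "z": 4, "wx": 0, "wy": 0, "wz": 0, "gripper": 0}, {"x": -0.4, "y": -0.4, "z": 8, "wx": 0, "wy": 0, "wz": 0, "gripper": 0}, {"x": -0.4, "y": -0.4, "z": 11, "wx": 0, "wy": 0, "wz": 0, "gripper": 0}, {"x": -0.4, "y": -0.4, "z": 13, "wx": 0, "wy": 0, "wz": 0, "gripper": 0}, {"x": -0.4, "y": -0.4, "z": 14.5, "wx": 0, "wy": 0, "wz": 0, "gripper": 0}, {"x": -0.4, "y": -0.4, "z": 16, "wx": 0, "wy": 0, "wz": 0, "gripper": 0}, {"x": -0.4, "y": -0.4, "z": 17.5, "wx": 0, "wy": 0, "wz": 0, "gripper": 0}, {"x": -0.4, "y": -0.4, "z": 18.5, "wx": 0, "wy": 0, "wz": 0, "gripper": 0}, {"x": -0.4, "y": -0.4, "z": 18.5, "wx": 0, "wy": 0, "wz": 0, "gripper": 0}, {"x": -0.4, "y": -0.4, "z": 18.5, "wx": 0, "wy": 0, "wz": 0, "gripper": 0}]'

```text
t: 13.02
tcp_pos: [0.603, -0.3217, 0.045]
tcp_rot: [0.52, 3.097, -0.001]
contact_force: [-0.5, 0.5, 0.3]
width: 0.0854
```

move_arm --deltas '[{"x": 0, "y": 0.1, "z": 0.1, "wx": 0, "wy": 0, "wz": 0, "gripper": 255}, {"x": 0, "y": 0.1, "z": 0.1, "wx": 0, "wy": 0, "wz": 0, "gripper": 255}, {"x": 0, "y": 0.1, "z": 0.1, "wx": 0, "wy": 0, "wz": 0, "gripper": 255}, {"x": 0, "y": 0.1, "z": 0.1, "wx": 0, "wy": 0, "wz": 0, "gripper": 255}, {"x": 0, "y": 0.1, "z": 0.1, "wx": 0, "wy": 0, "wz": 0, "gripper": 255}, {"x": 0, "y": 0.1, "z": 0.1, "wx": 0, "wy": 0, "wz": 0, "gripper": 255}, {"x": 0, "y": 0.1, "z": 0.1, "wx": 0, "wy": 0, "wz": 0, "gripper": 255}]' --squeeze 30

```text
t: 13.9
tcp_pos: [0.6034, -0.3209, 0.0443]
tcp_rot: [0.52, 3.096, -0.001]
contact_force: [0.6, 0.5, 6.4]
width: 0.0655
```

The width reads 65.5 mm where 68 was expected, and there is 6 N upward, so I look before lifting.

```bash
python3 - <<'E'
from h import *
s=manip.grab_frame("side")["frame"];w=manip.grab_frame("wrist");o=manip.get_obs()
np.set_printoptions(precision=4,suppress=True);print(o["tcp_pos"],o["contact_force"],o["width"],o["ft_torque"])
a=cv2.resize(s[230:350,380:508],(427,400),interpolation=cv2.INTER_CUBIC);b=cv2.resize(w["frame"][:, 140:520],(373,393))
v=np.zeros((400,800,3),np.uint8);v[:,:427]=a;v[:393,427:]=b
cv2.imwrite("pics/g3.png",v[:,:,::-1])
E
```

```text
[ 0.6034 -0.3209  0.0443] [ 0.6113 -0.6354  5.9585] 0.06614055505608187 [-0.047  -0.0529 -0.0146]
```

View pics/g3.png

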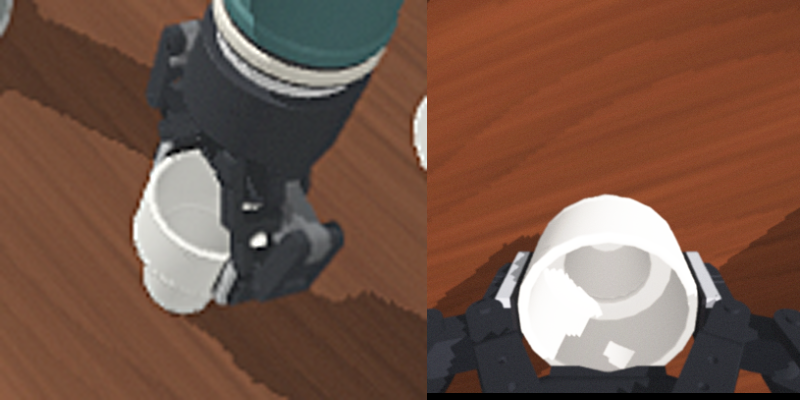

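The grasp looks the same as A's: collar centred, pot upright. I lift and stop short of the stack to measure it.

move_arm --deltas '[{"x": 0, "y": 0, "z": -1, "wx": 0, "wy": 0, "wz": 0, "gripper": 255}, {"x": 0, "y": 0, "z": -4, "wx": 0, "wy": 0, "wz": 0, "gripper": 255}, {"x": 0, "y": 0, "z": -9, "wx": 0, "wy": 0, "wz": 0, "gripper": 255}, {"x": 0, "y": 0, "z": -14, "wx": 0, "wy": 0, "wz": 0, "gripper": 255}, {"x": 1, "y": 2, "z": -19.5, "wx": 0, "wy": 0, "wz": 0, "gripper": 255}, {"x": 4, "y": 6, "z": -20.5, "wx": 0, "wy": 0, "wz": 0, "gripper": 255}, {"x": 7, "y": 9.5, "z": -20.5, "wx": 0, "wy": 0, "wz": 0, "gripper": 255}, {"x": 8, "y": 11.2, "z": -20.5, "wx": 0, "wy": 0, "wz": 0, "gripper": 255}, {"x": 8, "y": 11.2, "z": -20.5, "wx": 0, "wy": 0, "wz": 0, "gripper": 255}, {"x": 8, "y": 11.2, "z": -20.5, "wx": 0, "wy": 0, "wz": 0, "gripper": 255}, {"x": 8, "y": 11.2, "z": -20.5, "wx": 0, "wy": 0, "wz": 0, "gripper": 255}]'

```text
t: 15.38
tcp_pos: [0.564, -0.1898, 0.2475]
tcp_rot: [-0.522, -3.097, 0.0]
contact_force: [0.6, 1.0, -1.9]
width: 0.0654
```

```bash
python3 - <<'E'
from h import *
np.set_printoptions(precision=4,suppress=True)
c=manip.grab_frame("wrist");save(c,"w7.png");o=manip.get_obs();R=cv2.Rodrigues(np.array(o["tcp_rot"]))[0];print(o["tcp_pos"],o["width"],o["contact_force"])
print("pred rim centre A",proj(c,(.6065,-.066,.146)))
for n in("pot_a_mid","pot_base_mid"):
  for d in manip.cut_out(n,c):
    m=d["pixels"].astype(np.float32)
    print(n,d["confidence"],d["bbox"])
S=manip.grab_frame("side")
f=lambda c,z:[(d["confidence"],d["bbox"]) for d in manip.cut_out("pot_a_mid",c)]
print(f(S,0))
v=np.zeros((400,800,3),np.uint8);v[:300,:480]=cv2.resize(c["frame"],(480,300));v[:320,480:]=cv2.resize(S["frame"][110:270,280:440],(320,320))
p=proj(c,(.6065,-.066,.146));ring=lambda c,z,r:np.array([proj(c,(.6065+r*np.cos(t),-.066+r*np.sin(t),z))[::-1] for t in a])
for q in ring(c,.146,.034)*.75: cv2.circle(v,tuple(int(t) for t in q),1,(255,0,0),-1)
for q in (ring(S,.146,.034)-[280,110])*2+[480,0]: cv2.circle(v,tuple(int(t) for t in q),1,(255,0,0),-1)
cv2.imwrite("pics/m3.png",v[:,:,::-1])
E
```

```text
[ 0.564  -0.1897  0.2476] 0.06593570927152358 [ 0.2535 -0.1302 -1.8465]
pred rim centre A [196.8935 493.9115]
pot_a_mid 0.89 [435.4, 143.4, 103.5, 93.5]
pot_base_mid 0.78 [425.2, 139.7, 56.2, 63.6]
[(0.58, [338.6, 169.8, 35.7, 36.0])]
```

View pics/m3.png

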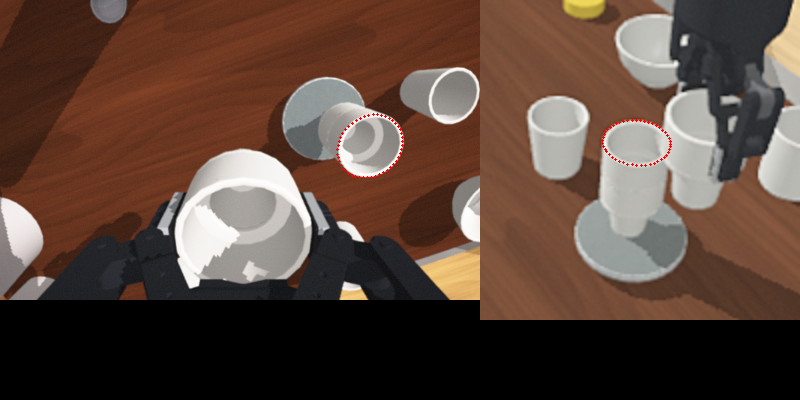

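The predicted rim of A at (.6065,-.066,.146) overlays the real rim in both views to 1–2 mm. B is held level. Moving over.

move_arm --deltas '[{"x": 0, "y": 4, "z": 0, "wx": 0, "wy": 0, "wz": 0, "gripper": 255}, {"x": 0.1, "y": 8, "z": 0, "wx": 0, "wy": 0, "wz": 0, "gripper": 255}, {"x": 0.1, "y": 11.5, "z": 0, "wx": 0, "wy": 0, "wz": 0, "gripper": 255}, {"x": 0.1, "y": 13.1, "z": 0, "wx": 0, "wy": 0, "wz": 0, "gripper": 255}, {"x": 0.1, "y": 13.1, "z": 0, "wx": 0, "wy": 0, "wz": 0, "gripper": 255}, {"x": 0.1, "y": 13.1, "z": 0, "wx": 0, "wy": 0, "wz": 0, "gripper": 255}, {"x": 0.1, "y": 13.1, "z": 2, "wx": 0, "wy": 0, "wz": 0, "gripper": 255}, {"x": 0.1, "y": 13.1, "z": 3.5, "wx": 0, "wy": 0, "wz": 0, "gripper": 255}, {"x": 0.1, "y": 13.1, "z": 3.7, "wx": 0, "wy": 0, "wz": 0, "gripper": 255}, {"x": 0.1, "y": 13.1, "z": 3.7, "wx": 0, "wy": 0, "wz": 0, "gripper": 255}, {"x": 0.1, "y": 13.1, "z": 3.7, "wx": 0, "wy": 0, "wz": 0, "gripper": 255}]'

```text
t: 17.0
tcp_pos: [0.6061, -0.0646, 0.2123]
tcp_rot: [0.52, 3.096, 0.0]
contact_force: [0.6, -0.9, -2.1]
width: 0.0659
```

```bash
python3 - <<'E'
from h import *
s=manip.grab_frame("side")["frame"];w=manip.grab_frame("wrist");o=manip.get_obs()
np.set_printoptions(precision=4,suppress=True);print(o["tcp_pos"],o["contact_force"])
a=cv2.resize(s[100:250,270:430],(427,400),interpolation=cv2.INTER_CUBIC);b=cv2.resize(w["frame"][:, 140:520],(373,393))
v=np.zeros((400,800,3),np.uint8);v[:,:427]=a;v[:393,427:]=b
cv2.imwrite("pics/g4.png",v[:,:,::-1])
E
```

```text
[ 0.6061 -0.0645  0.2122] [ 0.2289 -1.074  -1.0992]
```

View pics/g4.png

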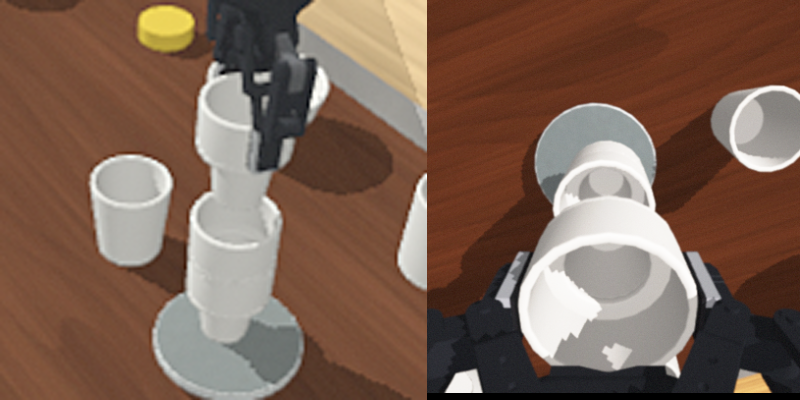

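B is over the stack, roughly 1 mm off to the right in the wrist view. Lowering with y −0.1 cm.

move_arm --deltas '[{"x": 0, "y": -0.1, "z": 1, "wx": 0, "wy": 0, "wz": 0, "gripper": 255}, {"x": 0, "y": -0.1, "z": 2, "wx": 0, "wy": 0, "wz": 0, "gripper": 255}, {"x": 0, "y": -0.1, "z": 3, "wx": 0, "wy": 0, "wz": 0, "gripper": 255}, {"x": 0, "y": -0.1, "z": 4, "wx": 0, "wy": 0, "wz": 0, "gripper": 255}, {"x": 0, "y": -0.1, "z": 5, "wx": 0, "wy": 0, "wz": 0, "gripper": 255}, {"x": 0, "y": -0.1, "z": 5.7, "wx": 0, "wy": 0, "wz": 0, "gripper": 255}, {"x": 0, "y": -0.1, "z": 6.2, "wx": 0, "wy": 0, "wz": 0, "gripper": 255}, {"x": 0, "y": -0.1, "z": 6.4, "wx": 0, "wy": 0, "wz": 0, "gripper": 255}, {"x": 0, "y": -0.1, "z": 6.4, "wx": 0, "wy": 0, "wz": 0, "gripper": 255}, {"x": 0, "y": -0.1, "z": 6.4, "wx": 0, "wy": 0, "wz": 0, "gripper": 255}]'

```text
t: 18.35
tcp_pos: [0.6063, -0.0656, 0.1498]
tcp_rot: [0.52, 3.094, -0.0]
contact_force: [-1.5, -0.0, 5.1]
width: 0.0664
```

move_arm --deltas '[{"x": 0, "y": 0, "z": 0, "wx": 0, "wy": 0, "wz": 0, "gripper": 0}, {"x": 0, "y": 0, "z": 0, "wx": 0, "wy": 0, "wz": 0, "gripper": 0}, {"x": 0, "y": 0, "z": 0, "wx": 0, "wy": 0, "wz": 0, "gripper": 0}, {"x": 0, "y": 0, "z": 0, "wx": 0, "wy": 0, "wz": 0, "gripper": 0}, {"x": 0, "y": 0, "z": -1.5, "wx": 0, "wy": 0, "wz": 0, "gripper": 0}, {"x": 0, "y": 0, "z": -4, "wx": 0, "wy": 0, "wz": 0, "gripper": 0}, {"x": 0, "y": 0, "z": -8, "wx": 0, "wy": 0, "wz": 0, "gripper": 0}, {"x": 2, "y": 4, "z": -12, "wx": 0, "wy": 0, "wz": 0, "gripper": 0}, {"x": 4, "y": 9, "z": -13, "wx": 0, "wy": 0, "wz": 0, "gripper": 0}, {"x": 6, "y": 14, "z": -13, "wx": 0, "wy": 0, "wz": 0, "gripper": 0}, {"x": 6, "y": 14, "z": -13, "wx": 0, "wy": 0, "wz": 0, "gripper": 0}, {"x": 6, "y": 14, "z": -13, "wx": 0, "wy": 0, "wz": 0, "gripper": 0}]'

```text
t: 19.85
tcp_pos: [0.5945, 0.0864, 0.2781]
tcp_rot: [0.52, 3.097, -0.001]
contact_force: [0.1, -0.6, -1.3]
width: 0.0851
```

```bash
python3 - <<'E'
from h import *
np.set_printoptions(precision=4,suppress=True)
S=manip.grab_frame("side");W=manip.grab_frame("wrist");o=manip.get_obs();print(o["t"],o["tcp_pos"],o["contact_force"])
v=np.zeros((400,800,3),np.uint8);v[:,:400]=cv2.resize(S["frame"][110:260,280:430],(400,400));v[:250,400:]=cv2.resize(W["frame"],(400,250))
k=400/150
for z in(.186,.146,.106):
  for t in a:
    q=proj(S,(.606+.034*np.cos(t),-.0655+.034*np.sin(t),z))[::-1];q=(q-[280,110])*k;cv2.circle(v,(int(q[0]),int(q[1])),1,(255,0,0),-1)
    q=proj(W,(.606+.034*np.cos(t),-.0655+.034*np.sin(t),z))[::-1]*.625;
    if q[0]>0:cv2.circle(v,(400+int(q[0]),int(q[1])),0,(255,0,0),-1)
cv2.imwrite("pics/fin.png",v[:,:,::-1])
E
```

```text
19.95 [0.5946 0.0854 0.2776] [ 0.1907 -0.0845  0.2179]
```

View pics/fin.png

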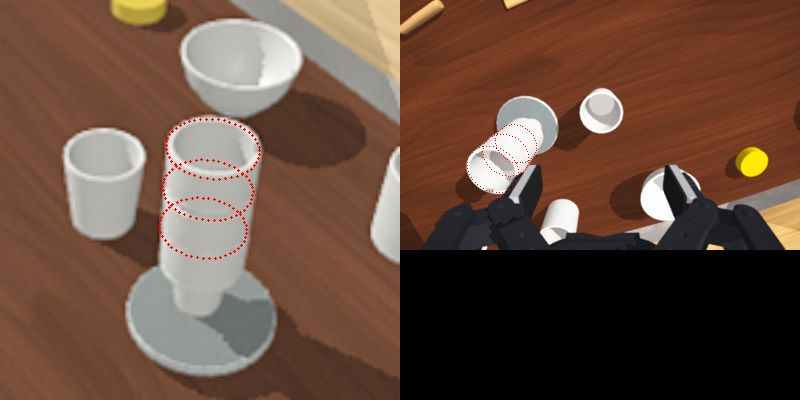

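The stack is straight. The predicted top rim at z 0.186 lies on the real one in both views, so all three pots are seated. The arm is clear, and I hand in.

```bash
python3 -c "
from plant import manip
print(manip.finish_job())"
```

```text
the job is handed in; nothing more can be done
None
```

All three pots are in a single stack on the wheel: pot A nested in the wheel's pot, then pot B in A. The job was handed in at about 20 s of robot time, under the 66 s limit.

**Last checks:** After the gripper let go and moved clear, I drew the expected rim circles over the side and wrist pictures. The circle for a fully seated top pot (z 0.186 m) lay on the real rim to within about 1–2 mm in both views. The stack looked straight and upright, and the force reading was near zero.

**What failed or disagreed:**
- **First move:** it was refused because the rows left out some fields, and I resent it with every field filled in.
- **Finding pot B:** the networks did not find it in the side, top or wrist pictures I fitted. I located it with a brightness mask in the wrist picture instead.
- **Pot B's grip:** it read about 66 mm instead of 68 mm. It also touched down about 2 mm higher than I expected, but it looked fully seated once released.

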